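Tip the pump rollers out of the flip-lid tin

TASK

Take the flip-lid tin by its handle and turn it over above the steel tray, so that its lid falls open by its own weight and all three rollers spill into the tray; do not open the lid with the fingers. Then stand the empty tin upright on the bench beside the tray, lid shut, and let go, leaving everything else on the bench where it is.

Things in the scene. Friction and masses are not known exactly. Their poses are not given: they have to be found in the camera images.
- tin_grip (a point): grip point: centre of the handle of the flip-lid tin. The handle is a flat grey bar, 16 thick (y), 32 high (z, from 12 to 44 above the tin's underside), standing 70 out from the middle of the tin's rear wall; this point is 35 behind that wall, 28 above the underside. Axes as tin_mid
- tin_mid (a point): centre of the tin, 23 above its underside. A loose aluminium box 106 long (x), 80 wide (y), 50 high with its flat hinged lid, walls 3, about 0.35 kg with the rollers, on the bench, handle roughly towards the robot. Axes: x from handle to nose, where the lid is hinged on the top edge; y to its left; z up out of the lid. tin_grip lies 88 behind and 5 above
- tin_lid (a joint): lid angle, 0 shut to 1.35 rad fully open (stop). Free hinge along the tin's nose top edge (y), no latch or spring; the lid is 106 x 80 with a 9 mm lip at the handle end. It falls open when the tin is tipped nose-down well past 90 degrees and then is a chute (130 degrees empties it well); it falls shut when the tin is upright again
- tray: open steel service tray fixed on the bench, 250 (x) x 190 (y) x 55 high outside, walls 4; origin at the centre of its underside
- roller1: one of three white pump rollers, cylinders 30 diameter x 60 long, about 45 g, at the start inside the tin lying side by side across it; origin at its centre, axis along its y
- roller2: one of three white pump rollers, cylinders 30 diameter x 60 long, about 45 g, at the start inside the tin lying side by side across it; origin at its centre, axis along its y
- roller3: one of three white pump rollers, cylinders 30 diameter x 60 long, about 45 g, at the start inside the tin lying side by side across it; origin at its centre, axis along its y
- pump_chassis: bystander: bare pump chassis, 100 x 85 x 98 high, white foot with black works; origin under its centre
- screwdriver: bystander: screwdriver 170 long lying on the bench
- tape_roll: bystander: roll of paper tape, 72 across, 19 high; origin under its centre
- multimeter: bystander: black multimeter 160 x 80 x 35; origin under its centre
Mind the look-alikes: they are no part of the job. What is shaped like the part that bears tin_grip but yellow is not meant.

How it is judged:
On the way:
1. the tin is turned over above the tray, nose-down or farther, with its lid hanging open (angle between tin_mid's own z axis and vertical above 1.6 rad and value of joint tin_lid above 0.4 rad and horizontal distance between tin_mid and tray below 0.2 m), for 0.1 s.
At the end, for the whole second after the job is handed in: All three rollers lie within the tray's outline below its rim and (almost) at rest, under 0.15 m/s; the tin stands upright on the bench (leaning less than 0.15 rad, its centre lower than 33 mm), its centre more than 110 mm from the tray's centre, with the lid shut (below 0.3 rad) (x of roller1 in the frame of tray between -0.125 and 0.125 m and y of roller1 in the frame of tray between -0.095 and 0.095 m and z of each of roller1, roller2, roller3 in the frame of tray below 0.055 m and linear speed of each of roller1, roller2, roller3 below 0.15 m/s and x of roller2 in the frame of tray between -0.125 and 0.125 m and y of roller2 in the frame of tray between -0.095 and 0.095 m and x of roller3 in the frame of tray between -0.125 and 0.125 m and y of roller3 in the frame of tray between -0.095 and 0.095 m and angle between tin_mid's own z axis and vertical below 0.15 rad and height (world z) of tin_mid below 0.033 m and horizontal distance between tin_mid and tray above 0.11 m and value of joint tin_lid below 0.3 rad); the robot touches nothing.
It fails at once if the fingers push or pull the lid (contact force between the fingers and tin_lid above 2 N and value of joint tin_lid above 0.1 rad).
It fails at once if something else on the bench (pump chassis, screwdriver, tape roll or multimeter) is shifted by more than 40 mm (distance of any of pump_chassis, screwdriver, tape_roll, multimeter from where it was at the start of the episode above 0.04 m).
It also fails if it takes over 69 s, if anything falls off the work surface, if the arm or the gripper's body presses on something with over 40 N, if the wrist force passes 120 N, or if a joint passes its speed limit or range.

ROBOT

A 6-joint arm with a two-finger parallel gripper is mounted at the origin on the work surface. World frame = base frame: x ahead of the robot, y to its left, z up, the work surface at z = 0. Lengths are in m, angles in rad, forces in N, time in s.
With the tool pointing down it reaches from about 0.225 to 0.725 m from the base axis. Payload 3.1 kg.
Tool frame: the origin (TCP) lies at the very end of the fingers, on their centre line; the grasp point (between the pads) lies 19 mm behind it; z points along the fingers, y is the line along which they close (so a half turn about z gives the same grasp; the last joint's range is limited). The gripper opens to 85 mm and grips with 20 to 120 N. Pads are 22 mm wide; open, the fingers measure 114 mm over their backs; the gripper's body (76 mm by 85 mm) begins 54 mm behind the grasp point. The pads swing forward as they close: fully open they stand 13 mm farther back than shut.
Start: joints at [1.163, 0.048, 0.099, 1.622, 0, 1.443], TCP at [0.145, 0.505, 0.231] pointing down, gripper open.
Joint ranges: [-2.91, 2.91], [-0.99, 1.94], [-1.21, 1.42], [-2.12, 2.29], [-1.49, 1.47], [-3.14, 3.14]. Speed limits (rad/s): [2.79, 2.79, 3.14, 3.14, 3.14, 3.14].

INTERFACE

Orientations are given as [roll, pitch, yaw] about the fixed x, y, z axes, in that order (R = Rz(yaw) Ry(pitch) Rx(roll)).
In Python, from plant import robot gives the robot as it stands. The module is installed in compiled form; this text tells all that it offers.
- The arm moves only by the tool drive_tool, never from a script. Its argument "moves" is one flat list of numbers, 7 for each row, row after row: the turn, a rotation vector about the tool's x, y, z in degrees, then the shift along the tool's x, y, z in cm, then the finger opening in cm, from 0 to 8.54. In form: [rx, ry, rz, x, y, z, hand, rx, ry, rz, x, y, z, hand, ...]. A call has 1 to 12 rows; each row is the pose to reach, as a shift and turn from the pose commanded when the call began, along the tool's axes at that moment; what a row does not reach only later rows make up. A row lasts 1/8 s, in which the tool goes at most 62.5 mm and 10.7 degrees, less where a joint would pass 70% of its speed; a pose out of reach is approached as far as the arm can. A call with a gripper value outside its range is refused whole. The fingers move at their own pace and stop on an object; "newtons" is the grip in N (left out, the last holds). Time passes only in rows, so rows that repeat a pose let the fingers close. It gives the time, the measured TCP pose, the force, the opening and the grip force at its end, in the units of the state.
- robot.get_state(): the state, without advancing time (a new reading comes with each control period).
- robot.snapshot(name): name is "scene" or "side" or "wrist"; returns a dict with "image" (400x640x3 uint8, red, green, blue), "K" (3x3 intrinsics, pixels), "pose" (4x4, takes a point from camera to world coordinates). Camera axes: x right, y down, z forward; pixel columns grow to the right and rows downward; lengths in m; the calibration is good to about 2 mm. A picture is of the moment at which its call begins. There is no depth.
- robot.job_done(): hands the job in; it is judged then, once.
The state is a dict: "clock": time; "joint_pos": joint angles; "qvel": joint speeds; "tau": joint torques, N m; "position": TCP position; "orientation": TCP orientation; "wrist_force": force on the tool from outside, world axes, zero at the start; "moment": the same for the moment, N m; "opening": finger opening in m; "grip_force": force on a finger pad.
Only numpy, scipy, OpenCV 4.12 (cv2) and the standard library are available. Lean on these libraries where they do the work, as an engineer would, in place of code of your own. Each camera call takes 0.05 s, during which the arm holds its last target. There are 200 camera calls.

## Working session

There is one attempt and no reset: what is moved stays moved. The work goes in short steps, Python scripts to look and compute and a tool call to move; the robot and the scene stay as the last step left them, time stands still between calls to the robot, and variables do not carry over. Pictures are saved under pics/ and viewed, at most 10 in all, crops included, and the job is handed in when it is done.

Besides the shell and the picture viewer there is one more tool, called after "Request:" as name(argument=value, ...), one argument or row to a line, values as JSON. drive_tool: Moves the arm, as the interface text tells. Its arguments: {"type":"object","properties":{"moves":{"type":"array"},"newtons":{"type":"number"}},"required":["moves"]}

```bash
mkdir -p pics; cat > h.py <<'E'
import numpy as np, cv2
from plant import robot
from scipy.spatial.transform import Rotation as R
def snap(n,f):
    s=robot.snapshot(n); cv2.imwrite('pics/'+f,s['image'][:,:,::-1]); np.savez('pics/'+f+'.npz',**s); return s
def load(f): return np.load('pics/'+f+'.npz')
def onplane(s,u,v,z):
    T=s['pose']; d=T[:3,:3]@np.linalg.inv(s['K'])@np.array([u,v,1.]); o=T[:3,3]
    return o+d*(z-o[2])/d[2]
def proj(s,p):
    T=s['pose']; q=T[:3,:3].T@(np.array(p)-T[:3,3]); q=s['K']@q; return q[:2]/q[2]
E
python3 - <<'E'
from h import *
a=snap('scene','a.png');b=snap('side','b.png')
for s in(a,b):print(s['pose'].round(3).tolist(),s['K'][0,0])
print(robot.get_state())
E
```

```text
[[0.758, 0.536, -0.373, 0.914], [0.653, -0.617, 0.44, -0.608], [0.006, -0.576, -0.817, 0.967], [0.0, 0.0, 0.0, 1.0]] 409.1617802219453
[[-0.866, -0.339, 0.367, 0.175], [-0.499, 0.583, -0.641, 0.472], [0.003, -0.738, -0.675, 0.652], [0.0, 0.0, 0.0, 1.0]] 376.9202347308323
{'clock': 0.1, 'joint_pos': array([ 1.16315068e+00,  4.86896496e-02,  9.77420116e-02,  1.62199083e+00,
       -6.10759317e-06,  1.44296640e+00]), 'qvel': array([-0.00059168, -0.00189997,  0.00476315,  0.00011463,  0.00125653,
       -0.00035259]), 'tau': array([ 2.60201363e-03, -3.39850688e+01,  3.20935822e+01,  1.58178894e-02,
       -1.83690540e-04,  6.95566015e-06]), 'position': array([0.14480236, 0.50406194, 0.2302212 ]), 'orientation': array([-3.13946721e+00, -2.67027166e-04,  2.86177665e+00]), 'wrist_force': array([-0.44058991, -0.35380945,  0.47456637]), 'moment': array([-0.00713682, -0.00417068,  0.07807628]), 'grip_force': 0.0, 'opening': 0.08566751030274969}
```

View pics/a.png

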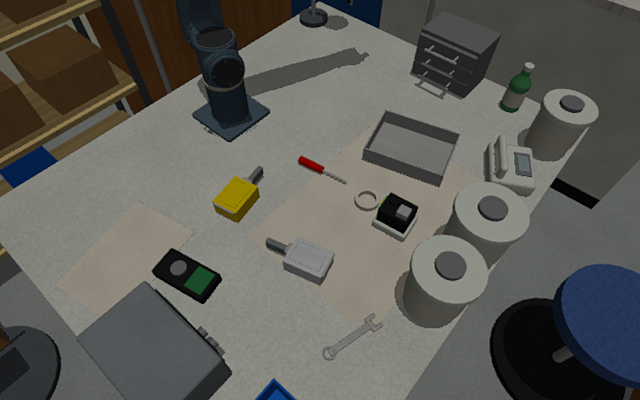

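View pics/b.png

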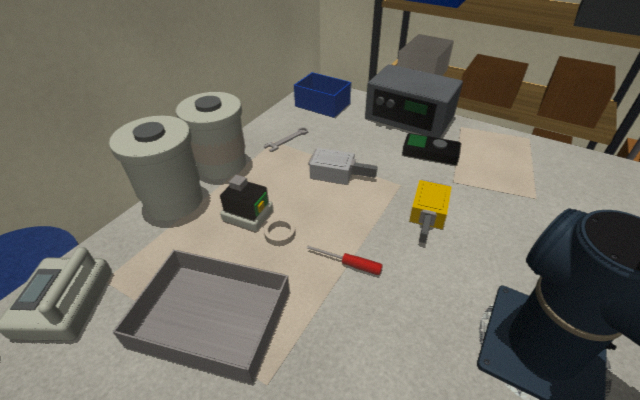

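Scene view: there are two candidates. The aluminium box is at (308,260) with its grey handle at (275,245). The yellow box is at (237,198) with its handle at (256,174). The aluminium one is the tin meant; the yellow one is the look-alike. In the side view the tin is at (332,166) with its handle at (365,171), and the tray is at (210,310). I'll confirm in one enlarged crop.

```bash
python3 - <<'E'
from h import *
A=cv2.imread('pics/a.png')[220:300,250:350];B=cv2.imread('pics/b.png')[130:210,290:390]
f=lambda c:cv2.resize(c,None,fx=6,fy=6,interpolation=cv2.INTER_CUBIC)
A=f(A);B=f(B)
cv2.imwrite('pics/c.png',cv2.resize(np.hstack([A[:,:]]),(600,480)))
cv2.imwrite('pics/c.png',cv2.resize(np.hstack([A,B]),(800,320)))
a=load('a.png');b=load('b.png')
print('tray rim a',[onplane(a,u,v,.055)[:2].round(3) for u,v in[(387,112),(460,147),(441,184),(363,150)]])
print('tray rim b',[onplane(b,u,v,.055)[:2].round(3) for u,v in[(175,253),(289,283),(251,375),(120,330)]])
print('tape',onplane(a,367,201,.01).round(3),'driver',[onplane(a,u,v,.01)[:2].round(3) for u,v in[(300,159),(346,184)]])
print('chassis',onplane(a,397,222,.04).round(3),'dmm',onplane(a,187,275,.03).round(3))
print('wrench',onplane(a,352,338,.0),'jar',onplane(a,440,310,0))
E
```

```text
tray rim a [array([0.427, 0.303]), array([0.683, 0.322]), array([0.714, 0.161]), array([0.469, 0.119])]
tray rim b [array([0.689, 0.198]), array([0.447, 0.142]), array([0.401, 0.314]), array([0.642, 0.366])]
tape [0.575 0.005 0.01 ] driver [array([ 0.322, -0.003]), array([0.491, 0.013])]
chassis [ 0.689 -0.017  0.04 ] dmm [ 0.38  -0.484  0.03 ]
wrench [ 0.78335638 -0.32963358  0.        ] jar [ 0.90438078 -0.13495978  0.        ]
```

View pics/c.png

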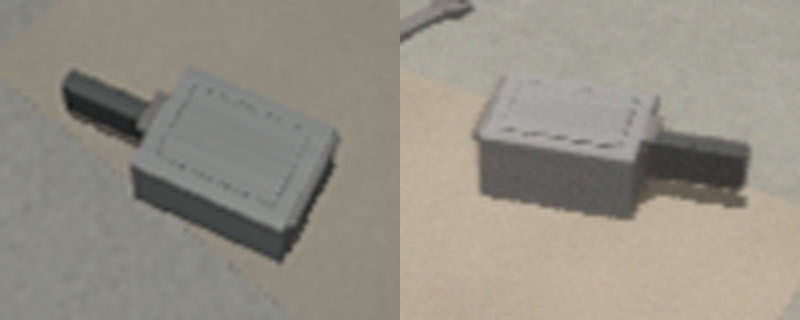

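The crop confirms it: grey-silver box with a dark grey handle. Lid corners in the scene view are at about (297,237), (334,252), (322,276) and (284,262), with the handle tip at (267,240).

```bash
python3 - <<'E'
from h import *
a=load('a.png');b=load('b.png')
A=[onplane(a,250+u/4,220+v/4,.05) for u,v in[(187,70),(337,130),(290,225),(135,167)]]
B=[onplane(b,290+(u-400)/4,130+v/4,.05) for u,v in[(503,75),(658,97),(637,157),(477,137)]]
for C in(A,B):print(np.round(C,3)[:,:2].tolist(),np.mean(C,0).round(3))
print('tipA',onplane(a,250+70/4,220+77/4,.044).round(3),'rootA',onplane(a,250+145/4,220+103/4,.044).round(3))
print('tipB',onplane(b,290+348/4,130+143/4,.044).round(3),'rootB',onplane(b,290+255/4,130+133/4,.044).round(3))
print([proj(a,[x,y,.055]).round(0) for x,y in[(.689,.198),(.447,.142),(.401,.314),(.642,.366)]])
E
```

```text
[[0.522, -0.234], [0.623, -0.204], [0.643, -0.273], [0.545, -0.306]] [ 0.583 -0.254  0.05 ]
[[0.637, -0.268], [0.532, -0.299], [0.513, -0.233], [0.615, -0.199]] [ 0.574 -0.25   0.05 ]
tipA [ 0.466 -0.285  0.044] rootA [ 0.516 -0.267  0.044]
tipB [ 0.46  -0.29   0.044] rootB [ 0.518 -0.269  0.044]
[array([440., 172.]), array([362., 142.]), array([382., 107.]), array([455., 133.])]
```

```bash
cat >> h.py <<'E'
def ori(psi,phi,roll=0):
    # tool z heads psi (deg), phi below horizontal; y to the left of heading, then roll about tool z
    c,s=np.cos,np.sin; p,f=np.radians([psi,phi])
    z=np.array([c(f)*c(p),c(f)*s(p),-s(f)]); y=np.array([-s(p),c(p),0])
    return R.from_matrix(np.c_[np.cross(y,z),y,z])*R.from_euler('z',roll,degrees=True)
def pose(g,psi,phi,roll=0):
    o=ori(psi,phi,roll); return np.array(g)+o.as_matrix()[:,2]*.019,o   # g = grasp point
def moves(ps,start=None):
    s=robot.get_state()
    p0,o0=start or (s['position'],R.from_euler('xyz',s['orientation']))
    print('j',s['joint_pos'].round(2),'t',round(s['clock'],1),'open',round(s['opening'],4),'F',s['grip_force'],s['wrist_force'].round(1))
    for p,o in ps:
        d=o0.inv()*o; print((d.as_rotvec(degrees=True)).round(1).tolist(),(o0.inv().apply(p-p0)*100).round(2).tolist(),'|',round(np.degrees(d.magnitude())),'deg',round(np.linalg.norm(p-p0)*1000),'mm')
E
python3 - <<'E'
from h import *
a=load('a.png')
print('yellow',onplane(a,237,198,.03).round(3),onplane(a,256,174,.03).round(3))
w=pose((.42,.02,.27),0,60); u=pose((.43,-.30,.17),17,45)
moves([w]); moves([u],w)
E
```

```text
yellow [ 0.299 -0.241  0.03 ] [ 0.276 -0.145  0.03 ]
j [ 1.16  0.05  0.1   1.62 -0.    1.44] t 0.1 open 0.0857 F 0.0 [-0.4 -0.4  0.5]
[-4.3, -29.8, -15.6] [-40.73, -38.67, -2.26] | 34 deg 562 mm
j [ 1.16  0.05  0.1   1.62 -0.    1.44] t 0.1 open 0.0857 F 0.0 [-0.4 -0.4  0.5]
[-10.4, -14.9, -13.5] [3.69, -31.61, 9.07] | 23 deg 331 mm
```

Request:
drive_tool(
  moves=[-4,-30,-15.5,-40.5,-38.5,-2,8.5,-4,-30,-15.5,-40.5,-38.5,-2,8.5,-4,-30,-15.5,-40.5,-38.5,-2,8.5,-4,-30,-15.5,-40.5,-38.5,-2,8.5,-4,-30,-15.5,-40.5,-38.5,-2,8.5,-4,-30,-15.5,-40.5,-38.5,-2,8.5,-4,-30,-15.5,-40.5,-38.5,-2,8.5,-4,-30,-15.5,-40.5,-38.5,-2,8.5,-4,-30,-15.5,-40.5,-38.5,-2,8.5,-4,-30,-15.5,-40.5,-38.5,-2,8.5,-4,-30,-15.5,-40.5,-38.5,-2,8.5,-4,-30,-15.5,-40.5,-38.5,-2,8.5],
)

```text
clock: 1.6
position: [0.4274, 0.0247, 0.251]
orientation: [-3.139, 0.526, -3.14]
wrist_force: [-0.5, -0.3, 0.3]
opening: 0.0847
grip_force: 0.0
```

```bash
python3 - <<'E'
from h import *
moves([pose((.43,-.30,.17),17,45)])
print(robot.get_state()['position'])
E
```

```text
j [-0.16 -0.81 -0.59  1.27  0.08 -0.14] t 1.6 open 0.0847 F 0.0 [-0.5 -0.3  0.3]
[-10.5, -14.8, -13.4] [3.46, -32.05, 9.01] | 23 deg 335 mm
[0.42738171 0.02471645 0.25103841]
```

Request:
drive_tool(
  moves=[-10.5,-15,-13.5,3.5,-32,9,8.5,-10.5,-15,-13.5,3.5,-32,9,8.5,-10.5,-15,-13.5,3.5,-32,9,8.5,-10.5,-15,-13.5,3.5,-32,9,8.5,-10.5,-15,-13.5,3.5,-32,9,8.5,-10.5,-15,-13.5,3.5,-32,9,8.5,-10.5,-15,-13.5,3.5,-32,9,8.5,-10.5,-15,-13.5,3.5,-32,9,8.5],
)

```text
clock: 2.6
position: [0.4431, -0.2962, 0.1558]
orientation: [3.141, 0.789, -2.844]
wrist_force: [0.0, -0.1, 0.7]
opening: 0.0853
grip_force: 0.0
```

```bash
python3 - <<'E'
from h import *
w=snap('wrist','w.png'); moves([pose((.494,-.278,.028),17,45)])
for n,p in dict(grip=(.494,-.278,.044),mid=(.578,-.252,.05)).items():print(n,proj(w,p))
E
```

```text
j [-1.16 -0.21 -0.48  1.19  0.78 -1.42] t 2.6 open 0.0847 F 0.0 [-1.3  0.6  1.1]
[0.1, 0.2, 0.1] [5.34, 0.16, 14.77] | 0 deg 157 mm
grip [323.24781645 146.81163135]
mid [322.78061487 206.45855711]
```

View pics/w.png

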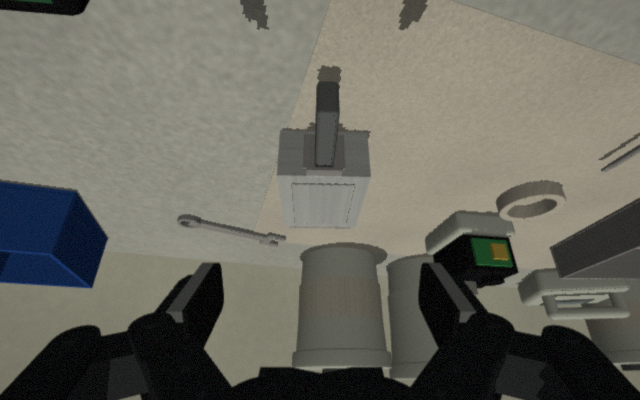

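The wrist view is upside down, with the robot at the top. It shows the tin at (324,180), its lid spanning (278–370, 177) to (290–355, 227), and the handle top face from its tip at (328,110) to its root at (325,165).

```bash
python3 - <<'E'
from h import *
w=load('w.png')
t=onplane(w,328,110,.044);r=onplane(w,325.5,166,.044)
L=[onplane(w,u,v,.05) for u,v in[(278,177),(370,177),(355,227),(290,227)]]
print(t,r,np.degrees(np.arctan2(*(r-t)[1::-1])),np.linalg.norm(r-t)); print(np.round(L,3)[:,:2].tolist(),np.mean(L,0))
E
```

```text
[ 0.45532253 -0.28691224  0.044     ] [ 0.51825179 -0.26837825  0.044     ] 16.410809163828027 0.06560182953198873
[[0.537, -0.304], [0.514, -0.23], [0.615, -0.202], [0.637, -0.272]] [ 0.57591072 -0.25227416  0.05      ]
```

Request:
drive_tool(
  moves=[0,0,0,2.7,0.1,7.4,8.5,0,0,0,4,0.1,11,8.5,0,0,0,4.7,0.1,13,8.5,0,0,0,5.3,0.1,14.6,8.5,0,0,0,5.3,0.1,14.6,8.5,0,0,0,5.3,0.1,14.6,8.5],
)

```text
clock: 3.4
position: [0.5059, -0.2768, 0.0179]
orientation: [-3.136, 0.79, -2.841]
wrist_force: [0.3, -0.8, 1.0]
opening: 0.0848
grip_force: 0.0
```

```bash
python3 - <<'E'
from h import *
s=snap('scene','d.png');A=s['image'][170:320,180:400,::-1]
b=snap('side','e.png');B=b['image'][100:250,250:470,::-1]
cv2.imwrite('pics/f.png',cv2.resize(np.hstack([A,B]),(800,273),interpolation=cv2.INTER_CUBIC))
moves([pose((.492,-.278,.028),17,45)])
E
```

```text
j [-1.02 -0.04 -0.63  0.72  0.76 -1.21] t 3.5 open 0.085 F 0.0 [ 0.3 -0.4  0.3]
[-0.3, 0.3, 0.1] [0.23, 0.41, 0.27] | 0 deg 5 mm
```

View pics/f.png

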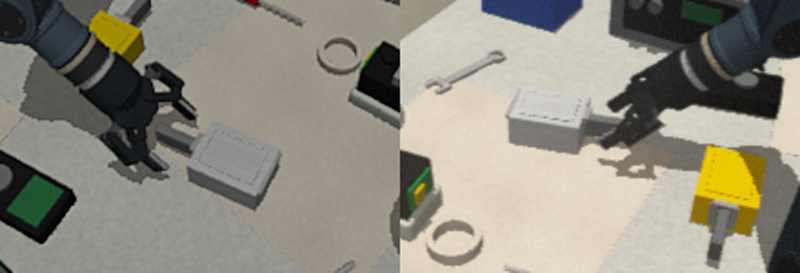

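The fingers straddle the grey handle, left crop (178,135) and right crop (600,125), and the tin is undisturbed. Next I close firmly and lift a little.

Request:
drive_tool(
  moves=[0,0,0,0.2,0.3,0.2,4,0,0,0,0.2,0.3,0.2,1,0,0,0,0.2,0.3,0.2,1,0,0,0,0.2,0.3,0.2,1,0,0,0,0.2,0.3,0.2,1,0,0,0,0.2,0.3,0.2,1,0,0,0,0.2,0.3,0.2,1,0,0,0,0.2,0.3,0.2,1],
  newtons=110,
)

```text
clock: 4.5
position: [0.5042, -0.2751, 0.0138]
orientation: [-3.138, 0.79, -2.845]
wrist_force: [-2.1, -1.5, 1.8]
opening: 0.0145
grip_force: 107.3
```

```bash
python3 - <<'E'
from h import *
u=pose((.475,-.283,.20),17,35);v=pose((.46,-.02,.30),10,25)
moves([u]);moves([v],u)
E
```

```text
j [-1.01 -0.04 -0.64  0.71  0.76 -1.21] t 4.5 open 0.0145 F 107.3147463798523 [-2.1 -1.5  1.8]
[-0.2, -9.8, -0.0] [-11.42, 0.05, -13.39] | 10 deg 176 mm
j [-1.01 -0.04 -0.64  0.71  0.76 -1.21] t 4.5 open 0.0145 F 107.3147463798523 [-2.1 -1.5  1.8]
[6.1, -10.0, 3.5] [-12.1, 25.38, -0.65] | 12 deg 281 mm
```

Request:
drive_tool(
  moves=[0,0,0,-2.1,0,-2.1,1,0,0,0,-2.1,0,-2.1,1,0,-10,0,-11.4,0,-13.4,1,0,-10,0,-11.4,0,-13.4,1,0,-10,0,-11.4,0,-13.4,1,0,-10,0,-11.4,0,-13.4,1,0,-10,0,-11.4,0,-13.4,1,0,-10,0,-11.4,0,-13.4,1],
)

```text
clock: 5.5
position: [0.4892, -0.2775, 0.1857]
orientation: [3.137, 0.962, -2.851]
wrist_force: [-0.4, 0.3, -2.7]
opening: 0.0143
grip_force: 109.3
```

```bash
python3 - <<'E'
from h import *
s=snap('scene','g.png');b=snap('side','h.png')
cv2.imwrite('pics/i.png',cv2.resize(np.vstack([np.hstack([s['image'][90:330,180:480],b['image'][60:300,230:530]])[:,:,::-1],np.hstack([cv2.resize(s['image'][100:200,350:475],(300,240)),cv2.resize(b['image'][240:390,110:297],(300,240))])[:,:,::-1]]),(740,592),interpolation=cv2.INTER_CUBIC))
v=pose((.46,-.02,.30),10,25); moves([v])
E
```

```text
j [-1.13 -0.23 -0.53  1.07  0.95 -1.31] t 5.6 open 0.0148 F 109.33267593383789 [ 0.8 -1.  -3.8]
[6.0, -9.8, 3.4] [-12.25, 25.34, -0.76] | 12 deg 282 mm
```

View pics/i.png

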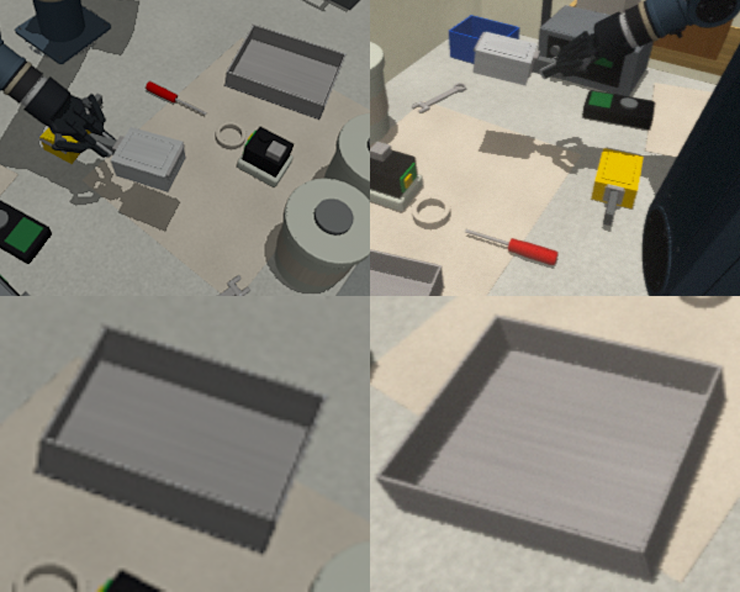

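The tin is lifted and held straight. The tray rim corners in the scene view are at (386,111), (459,134), (443,177) and (364,149).

```bash
python3 - <<'E'
from h import *
a=load('g.png');b=load('h.png')
for s,c in((a,[(386,111),(459,134.5),(442.6,176.7),(364.2,148.6)]),(b,[(175.7,251.1),(288,277),(249,368.7),(116,332)])):
    L=np.array([onplane(s,u,v,.055) for u,v in c]);print(L[:,:2].round(3).tolist(),L.mean(0))
E
```

```text
[[0.422, 0.305], [0.655, 0.367], [0.704, 0.187], [0.468, 0.126]] [0.56202313 0.2460852  0.055     ]
[[0.691, 0.194], [0.456, 0.132], [0.41, 0.308], [0.645, 0.372]] [0.55060882 0.25136859 0.055     ]
```

Request:
drive_tool(
  moves=[6,-10,3.5,-12.2,25.4,-0.8,1,6,-10,3.5,-12.2,25.4,-0.8,1,6,-10,3.5,-12.2,25.4,-0.8,1,6,-10,3.5,-12.2,25.4,-0.8,1,6,-10,3.5,-12.2,25.4,-0.8,1,6,-10,3.5,-12.2,25.4,-0.8,1,6,-10,3.5,-12.2,25.4,-0.8,1],
)

```text
clock: 6.48
position: [0.5224, -0.0467, 0.3011]
orientation: [3.1, 1.101, -2.962]
wrist_force: [1.2, 0.2, -4.3]
opening: 0.0147
grip_force: 109.4
```

```bash
cat >> h.py <<'E'
MT=np.array([-.0587,0,.0468])
def midpose(M,psi,e,roll):
    o=ori(psi,e,roll); return np.array(M)-o.apply(MT),o
TR=np.array([.556,.249,0]); TF=np.array([np.cos(.255),np.sin(.255),0]); TL=np.array([-TF[1],TF[0],0])
def over(f,l,z): return TR+f*TF+l*TL+[0,0,z]
E
python3 - <<'E'
from h import *
moves([midpose(over(.04,.02,.24),20,5,0)])
s=robot.get_state();print(s['position']+R.from_euler('xyz',s['orientation']).apply(MT),midpose(over(.04,.02,.24),20,5,0)[0])
E
```

```text
j [-0.66 -0.99 -0.88  0.79  0.77 -0.49] t 6.5 open 0.0147 F 109.42251205444336 [ 1.2  0.2 -4.3]
[-7.1, -21.8, -3.1] [6.99, 29.41, 12.97] | 23 deg 329 mm
[ 0.58923031 -0.03259558  0.33232427] [0.54104385 0.26074766 0.18560226]
```

Request:
drive_tool(
  moves=[-1,-3,-0.5,1,4.5,3,1,-2,-6,-1,2,9,5,1,-3,-9,-1.5,3,13,7,1,-4,-12,-2,4,17,9,1,-5,-15,-2,5,21,11,1,-6,-18,-2.5,6,25,12,1,-7,-22,-3,7,29.4,13,1,-7,-22,-3,7,29.4,13,1,-7,-22,-3,7,29.4,13,1,-7,-22,-3,7,29.4,13,1,-7,-22,-3,7,29.4,13,1],
)

```text
clock: 7.85
position: [0.5789, 0.28, 0.184]
orientation: [-3.137, 1.482, -2.803]
wrist_force: [-0.3, 0.3, -3.3]
opening: 0.0145
grip_force: 109.7
```

```bash
python3 - <<'E'
from h import *
moves([midpose(over(.04,.02,.24),20,5,0)])
s=robot.get_state();print(s['position'])
E
```

```text
j [ 0.36 -0.35 -1.21 -0.77 -0.02  0.  ] t 7.8 open 0.0145 F 109.67066645622253 [-0.3  0.3 -3.3]
[-0.9, -0.1, -0.1] [0.21, -0.57, -4.2] | 1 deg 42 mm
[0.57889996 0.27995775 0.18400365]
```

```bash
python3 - <<'E'
from h import *
P=[midpose(over(.087,.03-.02*r/165,.24-.035*min(r,120)/120),20,5+3*r/165,r) for r in range(10,170,10)]
moves(P[:8]);moves(P[8:],P[7])
E
```

```text
j [ 0.36 -0.35 -1.21 -0.77 -0.02  0.  ] t 7.8 open 0.0145 F 109.67066645622253 [-0.3  0.3 -3.3]
[-0.9, 0.2, 9.9] [-0.02, 0.95, 0.52] | 10 deg 11 mm
[-0.8, 0.4, 19.9] [-0.01, 1.82, 0.51] | 20 deg 19 mm
[-0.7, 0.7, 29.9] [-0.16, 2.62, 0.5] | 30 deg 27 mm
[-0.6, 0.9, 39.9] [-0.47, 3.34, 0.49] | 40 deg 34 mm
[-0.5, 1.2, 49.9] [-0.92, 3.95, 0.49] | 50 deg 41 mm
[-0.3, 1.4, 59.9] [-1.48, 4.41, 0.5] | 60 deg 47 mm
[-0.0, 1.6, 69.9] [-2.13, 4.73, 0.52] | 70 deg 52 mm
[0.2, 1.7, 79.9] [-2.84, 4.87, 0.55] | 80 deg 57 mm
j [ 0.36 -0.35 -1.21 -0.77 -0.02  0.  ] t 7.8 open 0.0145 F 109.67066645622253 [-0.3  0.3 -3.3]
[0.2, 0.0, 10.0] [-0.16, 0.73, 0.02] | 10 deg 7 mm
[0.4, 0.0, 20.0] [-0.5, 1.42, 0.05] | 20 deg 15 mm
[0.5, -0.0, 30.0] [-1.0, 2.06, 0.08] | 30 deg 23 mm
[0.7, -0.1, 40.0] [-1.66, 2.6, 0.12] | 40 deg 31 mm
[0.9, -0.2, 50.0] [-2.5, 3.32, 0.14] | 50 deg 42 mm
[1.1, -0.4, 60.0] [-3.46, 3.9, 0.15] | 60 deg 52 mm
[1.2, -0.6, 70.0] [-4.51, 4.32, 0.17] | 70 deg 62 mm
[1.4, -0.8, 80.0] [-5.62, 4.58, 0.18] | 80 deg 72 mm
```

Request:
drive_tool(
  moves=[-0.9,0,10,0,1,0.5,1,-0.8,0.4,20,0,1.8,0.5,1,-0.7,0.7,30,-0.2,2.6,0.5,1,-0.6,0.9,40,-0.5,3.3,0.5,1,-0.5,1.2,50,-0.9,4,0.5,1,-0.3,1.4,60,-1.5,4.4,0.5,1,0,1.6,70,-2.1,4.7,0.5,1,0.2,1.7,80,-2.8,4.9,0.5,1],
)

```text
clock: 8.85
position: [0.5698, 0.3284, 0.217]
orientation: [1.676, 0.165, 1.937]
wrist_force: [-0.6, 0.7, -3.3]
opening: 0.0146
grip_force: 109.7
```

```bash
python3 - <<'E'
from h import *
P=[midpose(over(.087,.03-.02*r/165,.24-.035*min(r,120)/120),20,5+3*r/165,r) for r in range(80,170,10)]
moves(P)
E
```

```text
j [ 0.49 -0.42 -1.15 -0.62 -0.14  1.42] t 8.8 open 0.0146 F 109.7276222705841 [-0.6  0.7 -3.3]
[0.5, 0.1, -0.5] [0.08, -0.51, 0.13] | 1 deg 5 mm
[0.7, 0.1, 9.5] [-0.07, 0.22, 0.16] | 10 deg 3 mm
[0.9, 0.0, 19.5] [-0.4, 0.92, 0.19] | 20 deg 10 mm
[1.1, -0.1, 29.5] [-0.9, 1.56, 0.23] | 30 deg 18 mm
[1.3, -0.2, 39.5] [-1.55, 2.11, 0.28] | 40 deg 26 mm
[1.4, -0.4, 49.5] [-2.39, 2.83, 0.3] | 50 deg 37 mm
[1.6, -0.6, 59.5] [-3.34, 3.42, 0.32] | 60 deg 48 mm
[1.7, -0.8, 69.5] [-4.39, 3.85, 0.34] | 70 deg 58 mm
[1.9, -1.1, 79.5] [-5.5, 4.12, 0.36] | 80 deg 69 mm
```

Request:
drive_tool(
  moves=[0.7,0.1,9.5,0,0.2,0.2,1,0.9,0,19.5,-0.4,0.9,0.2,1,1.1,0,30,-0.9,1.6,0.2,1,1.3,-0.2,40,-1.6,2.1,0.3,1,1.4,-0.4,50,-2.4,2.8,0.3,1,1.6,-0.6,60,-3.3,3.4,0.3,1,1.7,-0.8,70,-4.4,3.8,0.3,1,1.9,-1,80,-5.5,4.1,0.4,1,1.9,-1,83,-5.5,4.1,0.4,1,1.9,-1,83,-5.5,4.1,0.4,1,1.9,-1,83,-5.5,4.1,0.4,1,1.9,-1,83,-5.5,4.1,0.4,1],
)

```text
clock: 10.35
position: [0.5946, 0.2883, 0.2622]
orientation: [2.03, -1.244, 1.485]
wrist_force: [0.7, 0.2, -2.4]
opening: 0.015
grip_force: 110.1
```

```bash
python3 - <<'E'
from h import *
s=snap('scene','j.png');b=snap('side','k.png')
cv2.imwrite('pics/l.png',cv2.resize(np.hstack([s['image'][60:210,300:500],b['image'][220:370,90:290]])[:,:,::-1],(800,300),interpolation=cv2.INTER_CUBIC))
moves([])
E
```

```text
j [ 0.35 -0.61 -1.1  -0.35  0.    2.85] t 10.4 open 0.0149 F 110.09468793869019 [-0.3  1.2 -1.7]
```

View pics/l.png

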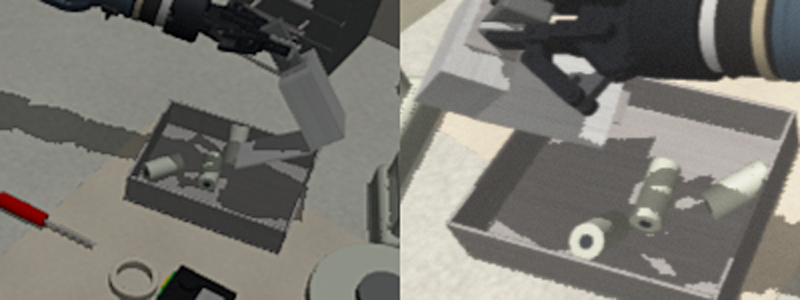

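All three white rollers lie in the tray, at about (585,240), (655,190) and (735,190) in the side crop, and the tin hangs inverted with its lid open. Next I raise it, roll it back and check the placing spot.

```bash
python3 - <<'E'
from h import *
a=load('a.png');b=load('b.png')
for p in [(.48,.50,0),(.42,.44,0),(.55,.57,0)]: print(p,proj(a,p),proj(b,p))
P=[midpose(over(.09,.03,.28),20,8,r) for r in range(160,-1,-10)]
moves(P[:9]);moves(P[9:],P[8])
E
```

```text
(0.48, 0.5, 0) [429.60475931 101.66670458] [129.67648641 478.8259592 ]
(0.42, 0.44, 0) [405.78775077 102.77064649] [191.7032639 460.4741902]
(0.55, 0.57, 0) [457.22365115 100.38654162] [ 52.30903177 501.71655119]
j [ 0.35 -0.61 -1.1  -0.35  0.    2.85] t 10.4 open 0.0149 F 110.09468793869019 [-0.3  1.2 -1.7]
[-0.2, 0.2, -3.1] [8.12, 0.64, -0.75] | 3 deg 82 mm
[-0.3, 0.2, -13.1] [7.98, -0.37, -0.74] | 13 deg 80 mm
[-0.3, 0.1, -23.1] [7.66, -1.35, -0.74] | 23 deg 78 mm
[-0.3, 0.1, -33.1] [7.18, -2.25, -0.73] | 33 deg 76 mm
[-0.3, 0.1, -43.1] [6.55, -3.06, -0.73] | 43 deg 73 mm
[-0.3, 0.1, -53.1] [5.79, -3.74, -0.72] | 53 deg 69 mm
[-0.3, 0.0, -63.1] [4.92, -4.28, -0.72] | 63 deg 66 mm
[-0.3, 0.0, -73.1] [3.97, -4.66, -0.71] | 73 deg 62 mm
[-0.3, -0.0, -83.1] [2.97, -4.87, -0.71] | 83 deg 58 mm
j [ 0.35 -0.61 -1.1  -0.35  0.    2.85] t 10.4 open 0.0149 F 110.09468793869019 [-0.3  1.2 -1.7]
[0.0, -0.0, -10.0] [-0.09, -1.02, -0.0] | 10 deg 10 mm
[-0.0, -0.0, -20.0] [-0.35, -2.01, -0.0] | 20 deg 20 mm
[0.0, 0.0, -30.0] [-0.79, -2.94, -0.0] | 30 deg 30 mm
[-0.0, -0.0, -40.0] [-1.37, -3.77, -0.0] | 40 deg 40 mm
[-0.0, -0.0, -50.0] [-2.1, -4.5, -0.0] | 50 deg 50 mm
[0.0, 0.0, -60.0] [-2.93, -5.08, -0.0] | 60 deg 59 mm
[-0.0, -0.0, -70.0] [-3.86, -5.52, -0.0] | 70 deg 67 mm
[0.0, -0.0, -80.0] [-4.85, -5.78, -0.0] | 80 deg 75 mm
```

Request:
drive_tool(
  moves=[0,0,-3,5,0.6,-0.7,1,0,0,-10,8,0,-0.7,1,0,0,-20,7.7,-1,-0.7,1,0,0,-30,7.3,-2,-0.7,1,0,0,-40,6.7,-2.8,-0.7,1,0,0,-50,6,-3.5,-0.7,1,0,0,-60,5.2,-4.1,-0.7,1,0,0,-70,4.3,-4.5,-0.7,1,0,0,-80,3.3,-4.8,-0.7,1,0,0,-83,3,-4.9,-0.7,1],
)

```text
clock: 11.7
position: [0.5705, 0.3392, 0.2739]
orientation: [1.721, 0.174, 1.949]
wrist_force: [1.1, 0.3, -1.4]
opening: 0.0149
grip_force: 110.1
```

```bash
python3 - <<'E'
from h import *
a=load('a.png')
for p in [(413,82),(440,104),(466,99),(366,55),(250,95)]: print(p,onplane(a,*p,0).round(3))
P=[midpose(over(.09,.03,.28),20,8,r) for r in range(80,-1,-10)]
moves(P)
E
```

```text
(413, 82) [ 0.377  0.552 -0.   ]
(440, 104) [0.514 0.514 0.   ]
(466, 99) [0.57  0.597 0.   ]
(366, 55) [0.149 0.569 0.   ]
(250, 95) [-0.021  0.11   0.   ]
j [ 0.51 -0.59 -1.06 -0.32 -0.15  1.42] t 11.7 open 0.0149 F 110.05707263946533 [ 1.1  0.3 -1.4]
[-0.4, -0.3, 0.1] [-0.1, 0.24, -0.02] | 1 deg 3 mm
[-0.4, -0.3, -9.9] [-0.19, -0.78, -0.01] | 10 deg 8 mm
[-0.4, -0.3, -19.9] [-0.45, -1.77, -0.01] | 20 deg 18 mm
[-0.3, -0.4, -29.9] [-0.88, -2.7, -0.0] | 30 deg 28 mm
[-0.3, -0.4, -39.9] [-1.47, -3.54, 0.0] | 40 deg 38 mm
[-0.3, -0.4, -49.9] [-2.19, -4.26, 0.0] | 50 deg 48 mm
[-0.2, -0.5, -59.9] [-3.03, -4.85, 0.0] | 60 deg 57 mm
[-0.2, -0.5, -69.9] [-3.95, -5.28, 0.0] | 70 deg 66 mm
[-0.2, -0.5, -79.9] [-4.94, -5.55, -0.0] | 80 deg 74 mm
```

Request:
drive_tool(
  moves=[-0.4,-0.3,-10,-0.2,-0.8,0,1,-0.4,-0.3,-20,-0.5,-1.8,0,1,-0.3,-0.4,-30,-0.9,-2.7,0,1,-0.3,-0.4,-40,-1.5,-3.5,0,1,-0.3,-0.4,-50,-2.2,-4.3,0,1,-0.2,-0.5,-60,-3,-4.9,0,1,-0.2,-0.5,-70,-4,-5.3,0,1,-0.2,-0.5,-80,-4.9,-5.6,0,1,-0.2,-0.5,-80,-4.9,-5.6,0,1,-0.2,-0.5,-80,-4.9,-5.6,0,1],
)

```text
clock: 12.95
position: [0.5846, 0.2827, 0.2302]
orientation: [3.113, 1.434, -2.821]
wrist_force: [-0.8, 0.0, -1.2]
opening: 0.0146
grip_force: 110.1
```

```bash
python3 - <<'E'
from h import *
u=pose((.37,.398,.24),47,25); v=pose((.34,.366,.10),47,45)
moves([u,v]);moves([v],u)
E
```

```text
j [ 0.34 -0.57 -1.17 -0.46  0.    0.  ] t 12.9 open 0.0146 F 110.07165312767029 [-0.8  0.  -1.2]
[-25.9, 16.9, -7.9] [1.89, 18.96, -14.57] | 32 deg 240 mm
[-24.5, 36.5, -12.4] [16.87, 16.75, -16.8] | 46 deg 291 mm
j [ 0.34 -0.57 -1.17 -0.46  0.    0.  ] t 12.9 open 0.0146 F 110.07165312767029 [-0.8  0.  -1.2]
[0.0, 20.0, -0.0] [15.19, 0.01, 1.83] | 20 deg 153 mm
```

```bash
python3 - <<'E'
from h import *
u=pose((.41,.40,.24),47,45); v=pose((.34,.366,.10),47,45)
moves([u]);moves([v],u)
E
```

```text
j [ 0.34 -0.57 -1.17 -0.46  0.    0.  ] t 12.9 open 0.0146 F 110.07165312767029 [-0.8  0.  -1.2]
[-24.5, 36.5, -12.4] [1.95, 17.6, -11.04] | 46 deg 209 mm
j [ 0.34 -0.57 -1.17 -0.46  0.    0.  ] t 12.9 open 0.0146 F 110.07165312767029 [-0.8  0.  -1.2]
[0.0, 0.0, 0.0] [15.03, 2.8, 4.77] | 0 deg 160 mm
```

Request:
drive_tool(
  moves=[-4,6,-2,0.3,3,-1.8,1,-8,12,-4,0.7,6,-3.7,1,-12,18,-6,1,9,-5.5,1,-16,24,-8,1.3,12,-7.3,1,-20,30,-10,1.6,15,-9,1,-24.5,36.5,-12.5,2,17.6,-11,1,-24.5,36.5,-12.5,2,17.6,-11,1,-24.5,36.5,-12.5,2,17.6,-11,1,-24.5,36.5,-12.5,2,17.6,-11,1],
)

```text
clock: 14.08
position: [0.4192, 0.4088, 0.2237]
orientation: [-3.137, 0.783, -2.319]
wrist_force: [0.0, -0.3, -2.1]
opening: 0.0143
grip_force: 109.9
```

```bash
python3 - <<'E'
from h import *
moves([pose((.41,.40,.24),47,45),pose((.34,.366,.10),47,45)])
s=snap('scene','m.png');b=snap('side','n.png')
cv2.imwrite('pics/o.png',np.hstack([cv2.resize(s['image'][20:220,280:520],(400,333)),cv2.resize(b['image'][200:400,60:300],(400,333))])[:,:,::-1])
E
```

```text
j [ 0.56 -0.62 -0.69  0.74  0.18 -0.19] t 14.1 open 0.0143 F 109.92855191230774 [ 0.  -0.3 -2.1]
[-0.2, -0.1, 0.1] [-0.25, 0.07, -0.15] | 0 deg 3 mm
[-0.2, -0.1, 0.1] [14.77, 2.91, 4.64] | 0 deg 158 mm
```

View pics/o.png

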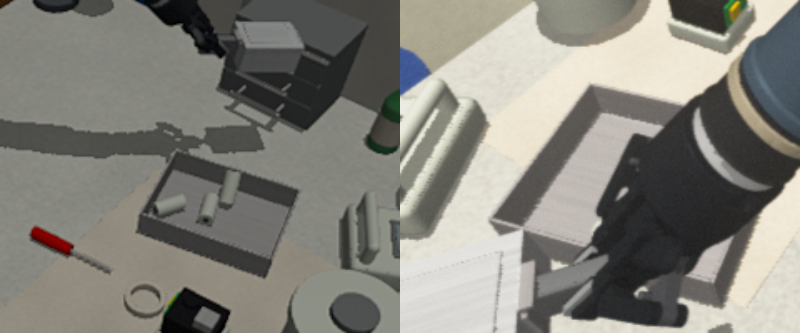

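The tin is level with its lid shut at scene crop (268,45), and the three rollers lie in the tray at (170,205), (208,207) and (230,187). Next I lower onto the free bench left of the tray.

Request:
drive_tool(
  moves=[0,0,0,4,0.8,1.2,1,0,0,0,8,1.6,2.5,1,0,0,0,12,2.4,3.7,1,0,0,0,14.8,2.9,4.6,1,0,0,0,14.8,2.9,4.6,1,0,0,0,14.8,2.9,4.6,1],
)

```text
clock: 14.92
position: [0.351, 0.3769, 0.0911]
orientation: [-3.135, 0.789, -2.317]
wrist_force: [0.4, -0.4, -0.9]
opening: 0.015
grip_force: 109.8
```

```bash
python3 - <<'E'
from h import *
moves([pose((.34,.366,h),47,45) for h in (.10,.05,.035,.029)])
E
```

```text
j [ 0.59 -0.86 -1.07  0.58  0.16 -0.16] t 14.9 open 0.015 F 109.78503584861755 [ 0.4 -0.4 -0.9]
[-0.2, 0.2, 0.2] [0.46, 0.06, 0.18] | 0 deg 5 mm
[-0.2, 0.2, 0.2] [4.01, 0.09, 3.7] | 0 deg 55 mm
[-0.2, 0.2, 0.2] [5.07, 0.09, 4.75] | 0 deg 70 mm
[-0.2, 0.2, 0.2] [5.5, 0.1, 5.18] | 0 deg 76 mm
```

Request:
drive_tool(
  moves=[0,0,0,2,0,1.8,1,0,0,0,4,0,3.7,1,0,0,0,4.5,0,4.2,1,0,0,0,5,0,4.7,1,0,0,0,5,0,4.7,1,0,0,0,5,0,4.7,1],
)

```text
clock: 15.68
position: [0.3499, 0.3756, 0.023]
orientation: [-3.135, 0.79, -2.316]
wrist_force: [1.1, 0.3, 0.2]
opening: 0.0149
grip_force: 110.2
```

```bash
python3 - <<'E'
from h import *
moves([pose((.34,.366,h),47,45) for h in (.035,.029)])
s=snap('scene','p.png');A=s['image'][50:130,340:460,::-1]
w=snap('wrist','q.png')
cv2.imwrite('pics/r.png',np.hstack([cv2.resize(A,(450,300),interpolation=cv2.INTER_CUBIC),cv2.resize(w['image'],(350,300))[:,:,::-1]]))
print(robot.get_state()['position'])
E
```

```text
j [ 0.59 -0.77 -1.17  0.39  0.16 -0.17] t 15.7 open 0.0149 F 110.19523501396179 [1.1 0.3 0.2]
[-0.2, 0.3, 0.2] [0.13, 0.07, 0.08] | 0 deg 2 mm
[-0.2, 0.3, 0.2] [0.55, 0.08, 0.5] | 0 deg 8 mm
[0.34975234 0.37552912 0.022805  ]
```

View pics/r.png

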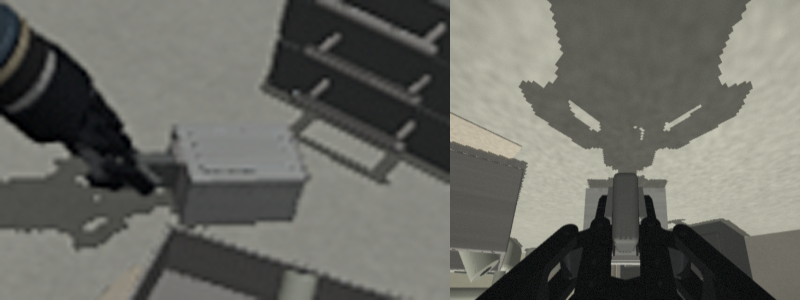

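The tin sits level just above the bench, between the tray corner and the drawer unit (crop 240,170), with clear space around it. At the grasp the TCP was at 13.8 mm, so about 9 mm remains.

Request:
drive_tool(
  moves=[0,0,0,0.3,0,0.3,1,0,0,0,0.5,0,0.5,1,0,0,0,0.6,0,0.6,1,0,0,0,0.6,0,0.6,1,0,0,0,0.6,0,0.6,1],
)

```text
clock: 16.4
position: [0.3504, 0.3763, 0.0156]
orientation: [-3.135, 0.793, -2.316]
wrist_force: [-3.1, -2.0, 6.6]
opening: 0.015
grip_force: 111.2
```

Request:
drive_tool(
  moves=[0,0,0,0.5,0,0.5,2.5,0,0,0,0.5,0,0.5,4,0,0,0,0.5,0,0.5,6,0,0,0,0.5,0,0.5,6,0,0,0,0.5,0,0.5,6,0,0,0,-0.5,0,-0.5,6,0,0,0,-2.5,0,-2.5,6,0,0,0,-5,0,-5,6,0,0,0,-7,0,-7,6,0,0,0,-9,0,-9,6,0,0,0,-9,0,-9,6,0,0,0,-9,0,-9,6],
)

```text
clock: 17.9
position: [0.3472, 0.3743, 0.1365]
orientation: [-3.137, 0.782, -2.318]
wrist_force: [0.7, -1.4, -0.8]
opening: 0.0602
grip_force: 0.0
```

```bash
python3 - <<'E'
from h import *
moves([])
s=snap('scene','s.png');b=snap('side','t.png')
cv2.imwrite('pics/u.png',np.hstack([cv2.resize(s['image'][40:240,290:500],(420,400),interpolation=cv2.INTER_CUBIC),cv2.resize(b['image'][210:400,100:300],(380,400))])[:,:,::-1])
E
```

```text
j [ 0.59 -0.89 -0.99  0.71  0.16 -0.17] t 17.9 open 0.0602 F 0.0 [ 0.7 -1.4 -0.8]
```

View pics/u.png

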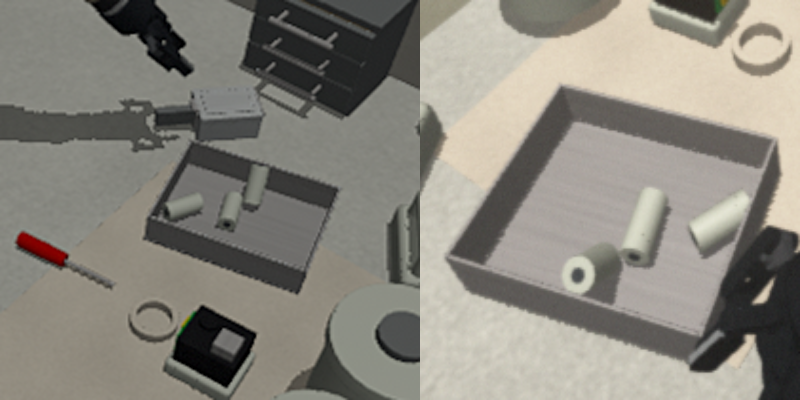

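The tin stands upright at crop (228,112) with its lid shut. The gripper is clear above it, the rollers lie flat in the tray, and the bystanders are in place. I'm handing it in.

```bash
python3 -c "
from plant import robot
print(robot.job_done())"
```

```text
the job is handed in; nothing more can be done
None
```

The job is handed in (it returned no verdict): the last pictures show all three rollers in the tray, the empty tin upright with its lid shut on the bench left of the tray, the gripper clear, and the tape roll, pump chassis and screwdriver where they were; the multimeter was out of frame in that last check, but the arm never went near it after lifting the tin.

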